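Take the pressure cap off the lab chiller

ROBOT

A 7-joint arm with a two-finger parallel gripper is mounted at the origin on the work surface. World frame = base frame: x ahead of the robot, y to its left, z up, the work surface at z = 0. Lengths are in m, angles in rad, forces in N, time in s.
With the tool pointing down it reaches from about 0.4 to 0.85 m from the base axis. Payload 10.4 kg.
Tool frame: the origin (TCP) lies at the very end of the fingers, on their centre line; the grasp point (between the pads) lies 19 mm behind it; z points along the fingers, y is the direction in which the jaws open and shut (so a half turn about z gives the same grasp; the last joint's range is limited). The gripper opens to 87 mm and grips with 3 to 60 N. Pads are 19 mm wide; open, the fingers measure 117 mm over their backs; the gripper's body (75 mm by 190 mm) begins 51 mm behind the grasp point.
Start: joints at [-1.326, 0.332, -0.065, 1.46, 0.022, 1.35, -0.088], TCP at [0.165, 0.603, 0.187] pointing down, gripper open.
Joint ranges: [-2.6, 2.6], [-0.5, 2.12], [-1.47, 1.34], [0.16, 2.42], [-1.27, 4.41], [0.06, 2.06], [-2.6, 2.6]. Speed limits (rad/s): [2.22, 2.22, 2.79, 2.79, 3.14, 3.14, 3.14].

INTERFACE

Orientations are given as a unit quaternion [x, y, z, w].
In Python, from bench import r, eyes, job gives the robot as it stands. The module is installed in compiled form; this text tells all that it offers.
- The arm moves only by the tool play_rows, never from a script. Its argument "motion" is a list of rows, each a list of 7 numbers: the shift along the tool's x, y, z as a fraction of full scale, then the turn, a rotation vector about the tool's x, y, z as a fraction of full scale, then the opening in per cent of the stroke, from 0 (shut) to 100 (fully open). A call has 1 to 5 rows; each row is the pose to reach, as a shift and turn from the pose commanded when the call began, along the tool's axes at that moment; what a row does not reach only later rows make up. Full scale, the value 1, is 0.2 m for a shift and 90 degrees for a turn. A row lasts 1/8 s, in which the tool goes at most 62.5 mm and 10.7 degrees, less where a joint would pass 70% of its speed; a pose out of reach is approached as far as the arm can. A call with a number of a shift or a turn outside -1 to 1 is refused whole. A call with a gripper value outside its range is refused whole. The fingers move at their own pace and stop on an object; "squeeze" is the grip in N (left out, the last holds). Time passes only in rows, so rows that repeat a pose let the fingers close. It gives the time, the measured TCP pose, the force and the opening at its end, in the units of the state.
- r.read_state(): the state, without advancing time (a new reading comes with each control period).
- eyes.camera(name): name is "scene" or "top" or "wrist"; returns a dict with "image" (480x640x3 uint8, red, green, blue), "mtx" (3x3 intrinsics, pixels), "R" (3x3) and "t" (3): a world point X has camera coordinates R X + t. Camera axes: x right, y down, z forward; pixel columns grow to the right and rows downward; lengths in m; the calibration is good to about 2 mm. A picture is of the moment at which its call begins. There is no depth.
- job.close_job(): hands the job in, once; it reports no verdict.
Trained networks look in a picture, given as the dict that the camera call returned (one of the last four; its "shot" number tells which), for a name from the list of things; names that differ only in an ending like _2 or _b are one class to them, and where a whole thing is asked for, a point or a joint stands for the part that bears it (a point fixed in the world has none). Each returns a list of dicts, best first, with "p" (0 to 1); they miss things now and then, are a little off and sometimes report something else, mostly with a low value. They report only what shows in the picture. A call takes as long as a camera call.
- eyes.regions_of(picture, label): "region" (480x640 bool, what is visible of it) and "xy" ([column, row] in pixels, amid what is visible of it).
- eyes.landmark_of(picture, label): "xy" ([column, row] in pixels: a listed point, or the origin of a listed thing).
The state is a dict: "time": time; "joint_positions": joint angles; "joint_vel": joint speeds; "joint_torque": joint torques, N m; "ee_pos": TCP position; "eef_rot": TCP orientation; "ft_force": force on the tool from outside, world axes, zero at the start; "torque": the same for the moment, N m; "width": finger opening in m.
Only numpy, scipy, OpenCV 4.12 (cv2) and the standard library are available. Lean on these libraries where they do the work, as an engineer would, in place of code of your own. Each camera call takes 0.05 s, during which the arm holds its last target. There are 200 camera calls.

TASK

Take the pressure cap off the bench chiller so that it can be topped up: turn it anticlockwise until you feel its first stop and keep it resting lightly against that stop, not pressed down, for two seconds while the pressure vents. Then press it down and turn on past the stop until it is released, lift it off and set it down the right way up in the white tray. Do not force the cap or its stops, do not drop it, and leave the glassware alone.

Things in the scene. Friction and masses are not known exactly. Their poses are not given: they have to be found in the camera images.
- cap_grip (a point): Centre of the cap's raised grip bar (half-way up): a bar 50 mm long (x), 14 mm wide (y), 22 mm high, black plastic, on top of the cap. Its top is 11 mm above this point; the cap's flat round top, 62 mm across, is 11 mm below it. It turns with less than 0.1 N m until the stop; the stop takes about 0.7 N m before it is harmed.
- cap: Pressure cap (about 0.1 kg), steel, fluted, 62 mm across; origin on its axis, 36.5 mm below the grip bar's centre, level with the top of the chiller while on the neck. x along the grip bar, z up. Skirt from z 8 to 25.5 mm, two small tabs inside it, below the bar's ends, and a sprung valve disc 25 mm across: off the neck the disc hangs 4 mm below the origin and the cap stands on it.
- neck: Filler neck under the cap; origin on its axis at the chiller's top, z up. Anticlockwise from above opens. The bar starts 68 to 75 deg clockwise of the neck's x axis. Somewhere 60 to 30 deg short of x, only to be felt, is the first stop. To pass it push the cap down 3.5 to 5 mm (it bottoms at 5.5) against a spring: 6 N as it sits, 12 N at 5 mm. It lifts off with the bar 0 to 30 deg past x.
- chiller: White bench chiller, fixed, 240 mm deep (x) by 200 mm wide (y) by 170 mm high, origin under its middle; its neck stands 45 mm forward (-x) of the middle of the top. Its own axes are parallel to the neck's.
- tray: White lab tray, fixed, 180 mm (x) by 240 mm (y), walls 22 mm high and 5 mm thick, floor 5 mm thick; origin at the centre of its underside.
- beaker: Empty glass beaker, 70 mm across, 92 mm high; origin at the centre of its underside. Leave alone.
- flask: Stoppered conical glass flask, 82 mm across, 160 mm high; origin at the centre of its underside. Leave alone.
- reagent: Amber glass jar, 60 mm across, 130 mm high; origin at the centre of its underside. Leave alone.

How it is judged:
On the way, in this order (a step that is already met when the one before it is completed fails the run):
1. the cap rests against its first stop, not pressed down, for a second (contact force between cap and neck above 0.8 N and z of cap in the frame of neck above -0.0015 m), for 1 s.
2. the cap is pressed down against its spring (z of cap in the frame of neck below -0.0022 m), for 0.05 s.
3. the cap is lifted clear of the neck (z of cap in the frame of neck above 0.025 m), for 0.1 s.
At the end, for the whole second after the job is handed in: The cap stands the right way up (tilt under 0.2 rad), released and at rest on the floor of the tray, its centre within 60 mm (x) and 90 mm (y) of the tray's middle (x of cap in the frame of tray between -0.06 and 0.06 m and y of cap in the frame of tray between -0.09 and 0.09 m and height (world z) of cap below 0.02 m and angle between cap's own z axis and vertical below 0.2 rad and linear speed of cap below 0.02 m/s); the robot touches nothing.
It fails at once if the glassware is pushed (distance of any of beaker, flask, reagent from where it was at the start of the episode above 0.015 m).
It fails at once if the first stop is forced: the cap bears on the stops with over 30 N (about 0.7 N m) (contact force between cap and neck above 30 N).
It fails at once if the cap is jammed down: over 45 N between cap and chiller (contact force between cap and chiller above 45 N).
It fails at once if the cap is dropped: it falls freely at over 0.5 m/s (linear speed of cap above 0.5 m/s and contact force between the fingers and cap below 0.05 N).
It also fails if it takes over 72 s, if anything falls off the work surface, if the arm or the gripper's body presses on something with over 40 N, if the wrist force passes 120 N, or if a joint passes its speed limit or range.

## Working session

There is one attempt and no reset: what is moved stays moved. The work goes in short steps, Python scripts to look and compute and a tool call to move; the robot and the scene stay as the last step left them, time stands still between calls to the robot, and variables do not carry over. Pictures are saved under pics/ and viewed, about 8 in all and at most 12, crops included, and the job is handed in when it is done.

Besides the shell and the picture viewer there is one more tool, called after "Call:" as name(argument=value, ...), one argument or row to a line, values as JSON. play_rows: Moves the arm, as the interface text tells. Shift numbers are shares of 0.2 m and turn numbers shares of 90 degrees, none past 1 either way. Its arguments: {"type":"object","properties":{"motion":{"type":"array","items":{"type":"array","items":{"type":"number"}}},"squeeze":{"type":"number"}},"required":["motion"]}

```bash
mkdir -p pics
cat > h.py <<'E'
from bench import r, eyes, job
import numpy as np, cv2
from scipy.spatial.transform import Rotation as R
def save(c,n): cv2.imwrite('pics/'+n,c['image'][:,:,::-1])
def ray(c,xy):
    Rm=np.array(c['R']);t=np.array(c['t'])
    d=Rm.T@np.linalg.solve(np.array(c['mtx']),[xy[0],xy[1],1.]);return -Rm.T@t,d
def atz(c,xy,z):
    o,d=ray(c,xy);return o+d*(z-o[2])/d[2]
def proj(c,X):
    p=np.array(c['mtx'])@(np.array(c['R'])@np.array(X)+np.array(c['t']));return p[:2]/p[2]
def tri(obs):
    A=0;b=0
    for c,xy in obs:
        o,d=ray(c,xy);d=d/np.linalg.norm(d);P=np.eye(3)-np.outer(d,d);A=A+P;b=b+P@o
    return np.linalg.solve(A,b)
E
python3 - <<'E'
from h import *
s=r.read_state();print({k:np.round(v,3) for k,v in s.items()})
cs={n:eyes.camera(n) for n in('scene','top','wrist')}
for n,c in cs.items():
    save(c,n+'0.png');print(n,'campos',np.round(ray(c,(0,0))[0],3))
for l in('cap_grip','cap','neck','chiller','tray','beaker','flask','reagent'):
    o={}
    for n,c in cs.items():
        d=eyes.landmark_of(c,l)
        print(l,n,[(np.round(x['xy'],1),round(x['p'],2)) for x in d[:2]])
        if d: o[n]=(c,d[0]['xy'])
    if 'scene' in o and 'top' in o: print('  tri',np.round(tri([o['scene'],o['top']]),4))
E
```

```text
{'time': np.float64(0.0), 'joint_positions': array([-1.326,  0.333, -0.065,  1.461,  0.022,  1.35 , -0.089]), 'joint_vel': array([ 0.   , -0.001, -0.   , -0.   ,  0.003,  0.   , -0.   ]), 'joint_torque': array([-1.0000e-03, -6.2326e+01,  2.4000e-02, -3.8990e+01, -6.1000e-02,
        4.0000e-02,  0.0000e+00]), 'ee_pos': array([0.165, 0.602, 0.186]), 'eef_rot': array([ 0.134,  0.991, -0.001, -0.   ]), 'ft_force': array([-1.325,  0.254, -0.158]), 'torque': array([ 0.029, -0.003,  0.01 ]), 'width': np.float64(0.087)}
scene campos [ 1.332 -0.616  0.854]
top campos [0.463 0.013 0.992]
wrist campos [0.085 0.625 0.384]
cap_grip scene [(array([384.7, 148.4]), 0.73)]
cap_grip top [(array([180.2, 292.6]), 0.89)]
cap_grip wrist []
  tri [0.5054 0.2494 0.2049]
cap scene [(array([379.9, 162.1]), 0.66)]
cap top [(array([186.8, 288.4]), 0.94)]
cap wrist []
  tri [0.5105 0.2405 0.1776]
neck scene []
neck top []
neck wrist []
chiller scene [(array([393.3, 228.7]), 0.8)]
chiller top []
chiller wrist []
tray scene [(array([184. , 320.8]), 0.97)]
tray top [(array([438.7, 298.1]), 0.55)]
tray wrist []
  tri [ 0.4933 -0.2693 -0.005 ]
beaker scene [(array([294.4, 269.4]), 0.66)]
beaker top [(array([322.9, 291.4]), 0.92), (array([188.4, 290.1]), 0.72)]
beaker wrist []
  tri [ 0.5123 -0.0094  0.0014]
flask scene [(array([377.2, 326.2]), 0.7)]
flask top [(array([314.5, 185.2]), 0.75)]
flask wrist []
  tri [0.7556 0.0058 0.0068]
reagent scene [(array([342.1, 296.6]), 0.9)]
reagent top [(array([309.1, 229.6]), 0.85)]
reagent wrist []
  tri [0.649  0.0154 0.0044]
```

View pics/scene0.png

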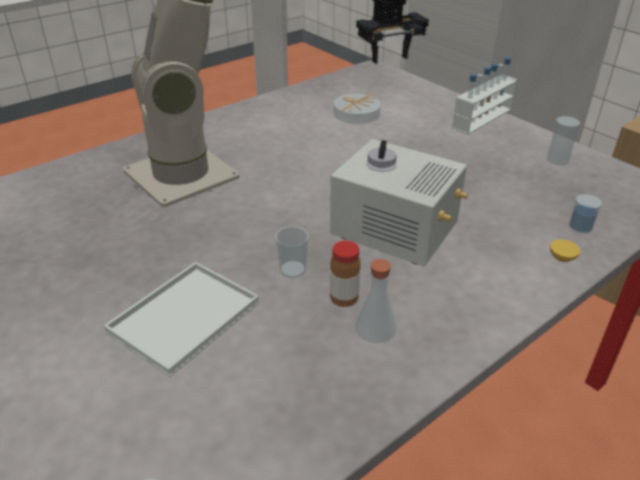

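View pics/top0.png

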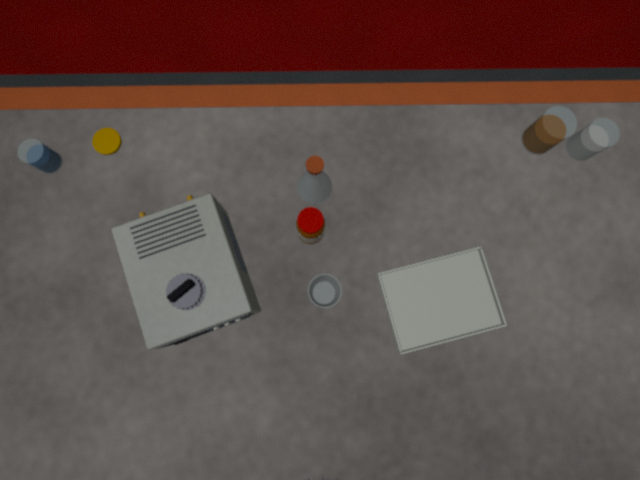

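The scene view shows the chiller with its cap at (382,155), and the tray, beaker, jar and flask to its left. In the top view the cap is at (185,291), the bar runs from about (168,299) to (194,282), and the tray is at (441,300). The network's neck and chiller fixes are sparse, so I'll measure the yaw and positions from regions.

```bash
cat > m.py <<'E'
from h import *
def rect(c,l,z):
    d=eyes.regions_of(c,l)
    if not d: return None
    m=d[0]['region'].astype(np.uint8);ys,xs=np.nonzero(m)
    P=np.array([atz(c,p,z)[:2] for p in np.c_[xs,ys]],np.float32)
    (cx,cy),(w,h),a=cv2.minAreaRect(P)
    return d[0]['p'],np.round([cx,cy,w,h,a],4),P.mean(0).round(4)
E
python3 - <<'E'
from m import *
c=eyes.camera('top');cs=eyes.camera('scene')
for l,z in(('cap_grip',.2175),('cap',.1955),('chiller',.17),('tray',.022)): print(l,rect(c,l,z))
# dark-pixel bar
g=c['image'].max(2)
ys,xs=np.nonzero(g[270:310,160:205]<45);P=np.array([atz(c,(x+160,y+270),.2175)[:2] for x,y in zip(xs,ys)],np.float32)
print(len(P),cv2.minAreaRect(P),P.mean(0))
w,v=np.linalg.eigh(np.cov(P.T));print(np.degrees(np.arctan2(v[1,1],v[0,1])),np.sqrt(12*w))
for p in [(148,348),(113,227),(211,196),(251,309)]: print(atz(c,p,.17).round(4))
for p in [(379,272),(482,248),(505,325),(402,353)]: print(atz(c,p,.022).round(4))
E
```

```text
cap_grip (0.62, array([5.0590e-01, 2.3670e-01, 6.2800e-02, 5.8800e-02, 8.9184e+01]), array([0.5054, 0.2365], dtype=float32))
cap (0.79, array([ 0.5066,  0.2429,  0.0659,  0.0648, 63.4297]), array([0.5063, 0.2428], dtype=float32))
chiller (0.93, array([ 0.5523,  0.2514,  0.2596,  0.2179, 19.6791]), array([0.548 , 0.2504], dtype=float32))
tray (0.78, array([ 0.4908, -0.2642,  0.1829,  0.2471, 13.6626]), array([ 0.489 , -0.2639], dtype=float32))
239 ((0.5073026418685913, 0.24217262864112854), (0.014917371794581413, 0.049588561058044434), 40.57688903808594) [0.5071708  0.24218726]
128.86501356952132 [0.01458948 0.04890231]
[0.4068 0.3119 0.17  ]
[0.6305 0.3887 0.17  ]
[0.6884 0.2051 0.17  ]
[0.4737 0.1267 0.17  ]
[ 0.5518 -0.1329  0.022 ]
[ 0.6018 -0.3634  0.022 ]
[ 0.4336 -0.4     0.022 ]
[ 0.3783 -0.1752  0.022 ]
```

```bash
cat >> h.py <<'E'
def rel(p,yaw,p0=None,q0=None):
    """row from commanded/measured pose to tool-down pose with tool x at world yaw (deg)"""
    s=r.read_state();p0=s['ee_pos'] if p0 is None else p0
    R0=R.from_quat(s['eef_rot'] if q0 is None else q0)
    y=np.radians(yaw);T=R.from_matrix(np.c_[[np.cos(y),np.sin(y),0],[np.sin(y),-np.cos(y),0],[0,0,-1]])
    d=R0.inv().apply(np.array(p)-p0)/.2;w=(R0.inv()*T).as_rotvec()/(np.pi/2)
    return d.round(4),w.round(4)
def st():
    s=r.read_state();x=R.from_quat(s['eef_rot']).as_matrix()
    print('t',round(float(s['time']),2),'p',np.round(s['ee_pos'],4),'yaw',round(float(np.degrees(np.arctan2(x[1,0],x[0,0]))),2),'z',x[:,2].round(3),'f',np.round(s['ft_force'],2),'m',np.round(s['torque'],3),'w',round(float(s['width']),4),'j',np.round(s['joint_positions'],2))
E
python3 - <<'E'
from h import *
st()
print(rel([.30,.45,.30],145)); print(rel([.507,.242,.29],129))
E
```

```text
t 1.65 p [0.1654 0.6027 0.1871] yaw 164.66 z [ 0.  0. -1.] f [ 0.07 -0.15 -0.34] m [ 0.062  0.01  -0.009] w 0.087 j [-1.33  0.33 -0.06  1.46  0.02  1.35 -0.09]
(array([-0.8513, -0.5583, -0.5646]), array([ 1.000e-04, -0.000e+00,  2.184e-01]))
(array([-2.1245, -1.2875, -0.5147]), array([ 1.000e-04, -0.000e+00,  3.962e-01]))
```

Call:
play_rows(
  motion=[
    [-0.1,-0.06,-0.5,0,0,0.06,100],
    [-0.35,-0.22,-0.56,0,0,0.14,100],
    [-0.6,-0.4,-0.56,0,0,0.218,100],
    [-0.85,-0.558,-0.56,0,0,0.218,100],
    [-0.85,-0.558,-0.56,0,0,0.218,100],
  ],
  squeeze=10,
)

```text
time: 2.28
ee_pos: [0.3034, 0.4469, 0.3001]
eef_rot: [0.303, 0.953, 0.001, 0.001]
ft_force: [-0.9, 0.4, -0.4]
width: 0.0869
```

Run:
```python
from h import *
st()
print(rel([.507,.242,.29],129))
```

```text
t 2.27 p [0.3034 0.4469 0.3001] yaw 144.68 z [ 0.002  0.001 -1.   ] f [-0.88  0.43 -0.45] m [0.007 0.052 0.054] w 0.0869 j [-1.14  0.1   0.09  1.5  -0.01  1.53 -0.1 ]
(array([-1.4231, -0.2475,  0.0512]), array([0.0012, 0.0003, 0.1742]))
```

Call:
play_rows(
  motion=[
    [-0.25,-0.04,0,0,0,0.05,100],
    [-0.5,-0.08,0,0,0,0.1,100],
    [-0.75,-0.13,0,0,0,0.174,100],
    [-1,-0.174,0.04,0,0,0.174,100],
    [-1,-0.174,0.05,0,0,0.174,100],
  ],
)

```text
time: 2.9
ee_pos: [0.4461, 0.3038, 0.2886]
eef_rot: [0.43, 0.903, -0.0, 0.0]
ft_force: [-0.5, 0.6, -0.3]
width: 0.0871
```

Run:
```python
from h import *
st()
print(rel([.507,.242,.29],129))
```

```text
t 2.9 p [0.4461 0.3038 0.2886] yaw 129.03 z [ 0.    -0.001 -1.   ] f [-0.54  0.62 -0.31] m [ 0.005  0.021 -0.033] w 0.0871 j [-0.93  0.1   0.27  1.53 -0.03  1.51  0.02]
(array([-0.4315,  0.042 , -0.0066]), array([-0.0003,  0.0008,  0.0003]))
```

Call:
play_rows(
  motion=[
    [-0.2,0.02,0,0,0,0,100],
    [-0.43,0.042,0,0,0,0,100],
    [-0.43,0.042,0,0,0,0,100],
  ],
)

```text
time: 3.28
ee_pos: [0.5063, 0.2437, 0.2889]
eef_rot: [0.429, 0.903, -0.0, 0.0]
ft_force: [-1.1, 0.1, 1.0]
width: 0.0872
```

Run:
```python
from h import *
st()
c=eyes.camera('wrist');save(c,'w1.png')
for l in('cap_grip','cap'):
    d=eyes.landmark_of(c,l);print(l,[(x['xy'],x['p'],atz(c,x['xy'],.2065 if l=='cap_grip' else .17).round(4)) for x in d[:2]])
for X in([.507,.242,.2175],): print(proj(c,X))
```

```text
t 3.27 p [0.5063 0.2437 0.2889] yaw 129.13 z [ 0.    -0.001 -1.   ] f [-1.14  0.12  0.96] m [-0.056  0.007 -0.018] w 0.0872 j [-0.83  0.15  0.34  1.48 -0.05  1.52  0.2 ]
cap_grip [([321.7, 230.7], 0.68, array([0.5078, 0.2447, 0.2065]))]
cap [([320.7, 216.8], 0.97, array([0.5071, 0.2448, 0.17  ]))]
[318.34669042 237.65446456]
```

View pics/w1.png

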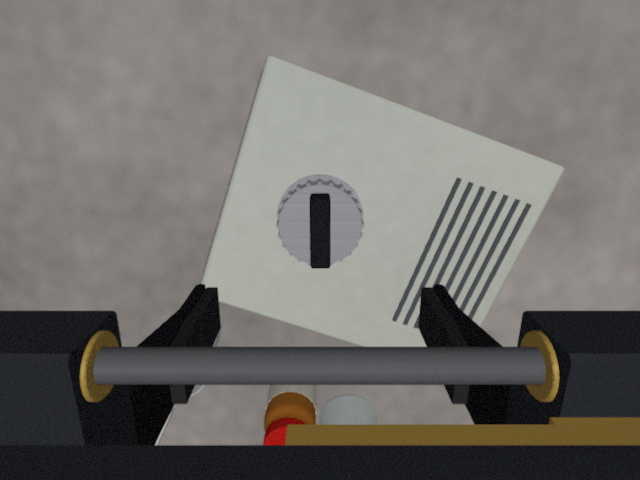

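The wrist view shows the bar upright at (320,231), mid-way between the fingers, so the yaw is aligned. Now I'll refine its centre and angle and the chiller's edge angle.

Run:
```python
from h import *
c=eyes.camera('wrist')
g=c['image'].max(2)
ys,xs=np.nonzero(g[185:275,290:350]<50);P=np.array([atz(c,(x+290,y+185),.2175)[:2] for x,y in zip(xs,ys)],np.float32)
(cc,wh,a)=cv2.minAreaRect(P);w,v=np.linalg.eigh(np.cov(P.T));print(len(P),cc,wh,a,np.degrees(np.arctan2(v[1,1],v[0,1])),P.mean(0))
e=[atz(c,p,.17)[:2] for p in((269,57),(563,167),(205,286))];d=e[1]-e[0];d2=e[2]-e[0]
print('chiller',np.degrees(np.arctan2(*d[::-1])),np.linalg.norm(d),np.degrees(np.arctan2(*d2[::-1])),np.linalg.norm(d2))
print(rel([*P.mean(0),.199],129.1))
```

```text
1381 (0.5048686265945435, 0.24616739153862) (0.012556947767734528, 0.051336612552404404) 39.461585998535156 129.47343228949225 [0.5045472  0.24654964]
chiller 20.217703174909495 0.2335895905969946 -69.26514815184784 0.1852185052372507
(array([-7.800e-03, -4.000e-04,  4.494e-01]), array([-0.0001, -0.0005,  0.0049]))
```

Call:
play_rows(
  motion=[
    [0.004,0,0.2,0,0,0,100],
    [0.004,0,0.4,0,0,0,100],
    [0.004,0,0.449,0,0,0.002,100],
    [0.004,0,0.449,0,0,0.002,100],
    [0.004,0,0.449,0,0,0.002,100],
  ],
)

```text
time: 4.1
ee_pos: [0.5049, 0.2472, 0.201]
eef_rot: [0.429, 0.903, 0.001, 0.001]
ft_force: [0.1, -0.3, 0.4]
width: 0.0872
```

Run:
```python
from h import *
st()
```

```text
t 4.1 p [0.5049 0.2472 0.201 ] yaw 129.22 z [ 0.002  0.002 -1.   ] f [ 0.14 -0.26  0.44] m [-0.021 -0.025  0.   ] w 0.0872 j [-0.83  0.18  0.34  1.63 -0.06  1.34  0.2 ]
```

Call:
play_rows(
  motion=[
    [-0.013,0,0.01,0,0,0,100],
    [-0.013,0,0.01,0,0,0,100],
  ],
)

```text
time: 4.35
ee_pos: [0.5063, 0.2443, 0.1977]
eef_rot: [0.429, 0.903, 0.0, 0.0]
ft_force: [-0.8, -0.6, 0.7]
width: 0.0869
```

Run:
```python
from h import *
st()
c=eyes.camera('scene');save(c,'s2.png');cv2.imwrite('pics/s2c.png',cv2.resize(c['image'][90:250,310:490,::-1],None,fx=4,fy=3.5,interpolation=2))
st()
```

```text
t 4.35 p [0.5063 0.2443 0.1977] yaw 129.17 z [ 0.001  0.    -1.   ] f [-0.79 -0.56  0.65] m [-0.047  0.014 -0.025] w 0.0869 j [-0.83  0.19  0.34  1.63 -0.06  1.33  0.21]
t 4.4 p [0.5062 0.2443 0.1976] yaw 129.17 z [ 0.  0. -1.] f [-1.16 -1.34  0.73] m [-0.047 -0.004 -0.039] w 0.0871 j [-0.83  0.19  0.34  1.63 -0.06  1.33  0.21]
```

View pics/s2c.png

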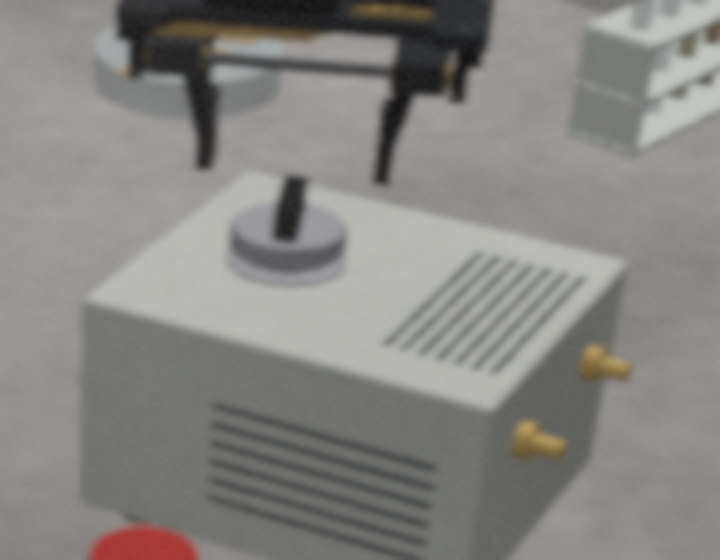

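The fingertips show at about (361,137) and (405,142), which looks high compared with the bar at (382,150). I'll check that by projection.

Run:
```python
from h import *
c=eyes.camera('scene');ct=eyes.camera('top');save(ct,'t2.png')
y=np.radians(39.2);j=np.array([np.cos(y),np.sin(y),0])
for z in(.1976,.23,.26): print(z,[proj(c,np.array([.5062,.2443,z])+s*j*.045).round(1) for s in(-1,0,1)])
for z in (.17,.1955,.2175,.2065): print('bar',z,proj(c,[.506,.2445,z]).round(1))
d=eyes.landmark_of(c,'cap_grip');print(d)
d=eyes.landmark_of(c,'cap');print(d)
cw=eyes.camera('wrist');save(cw,'w2.png')
for l,z in(('cap_grip',.2065),('cap',.17)):
    d=eyes.landmark_of(cw,l)
    for x in d[:1]: print(l,x['xy'],x['p'],atz(cw,x['xy'],z))
h=np.vstack([cv2.resize(c['image'][90:250,310:490],(640,300)),cv2.resize(cw['image'],(400,300)) if 0 else cw['image'][180:,:]])
cv2.imwrite('pics/mix.png',h[:,:,::-1])
```

```text
0.1976 [array([361.6, 150.5]), array([381.8, 152.5]), array([402.3, 154.5])]
0.23 [array([362.2, 137.4]), array([382.7, 139.3]), array([403.5, 141.3])]
0.26 [array([362.8, 124.8]), array([383.6, 126.7]), array([404.7, 128.7])]
bar 0.17 [381.1 163.4]
bar 0.1955 [381.8 153.3]
bar 0.2175 [382.4 144.4]
bar 0.2065 [382.1 148.8]
[{'xy': [384.9, 150.2], 'p': 0.68}]
[{'xy': [379.7, 162.1], 'p': 0.73}, {'xy': [292.7, 269.4], 'p': 0.36}]
cap_grip [320.8, 287.5] 0.89 [0.50777308 0.24340755 0.2065    ]
cap [319.6, 258.2] 0.66 [0.50620524 0.24451564 0.17      ]
```

View pics/mix.png

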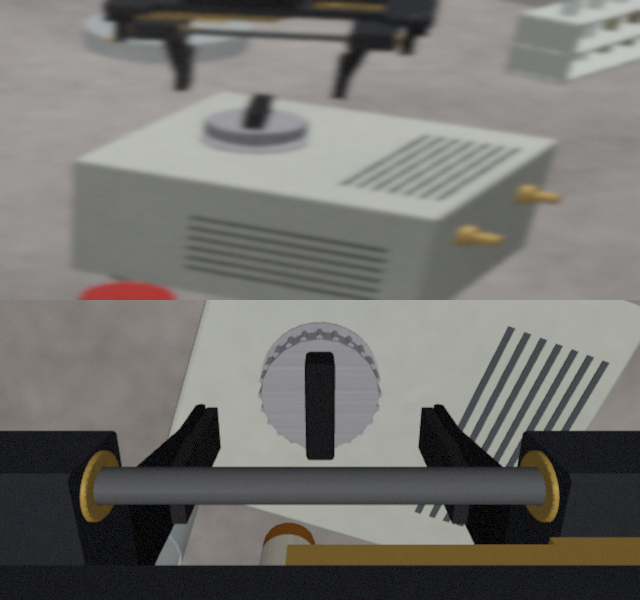

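Both views put the open fingertips at z of about 0.23 or higher, so the linkage seems to draw them back when open. I'll half-close around the bar (still clear of it) and look again.

Call:
play_rows(
  motion=[
    [0,0,0,0,0,0,32],
    [0,0,0,0,0,0,32],
    [0,0,0,0,0,0,32],
    [0,0,0,0,0,0,32],
  ],
)

```text
time: 5.25
ee_pos: [0.5059, 0.2445, 0.1972]
eef_rot: [0.429, 0.903, 0.0, -0.0]
ft_force: [-0.2, -0.7, -0.6]
width: 0.0555
```

Run:
```python
from h import *
st()
c=eyes.camera('scene')
cw=eyes.camera('wrist');print(cw['mtx'])
h=np.vstack([cv2.resize(c['image'][110:190,330:440],(640,300)),cw['image'][200:440,:]])
cv2.imwrite('pics/mix2.png',h[:,:,::-1])
```

```text
t 5.25 p [0.5059 0.2445 0.1972] yaw 129.2 z [-0.  0. -1.] f [-0.18 -0.7  -0.64] m [-0.029  0.022 -0.012] w 0.0555 j [-0.83  0.19  0.34  1.63 -0.06  1.33  0.21]
[[414.56146736   0.         319.09961435]
 [  0.         414.56146736 237.05683432]
 [  0.           0.           1.        ]]
```

View pics/mix2.png

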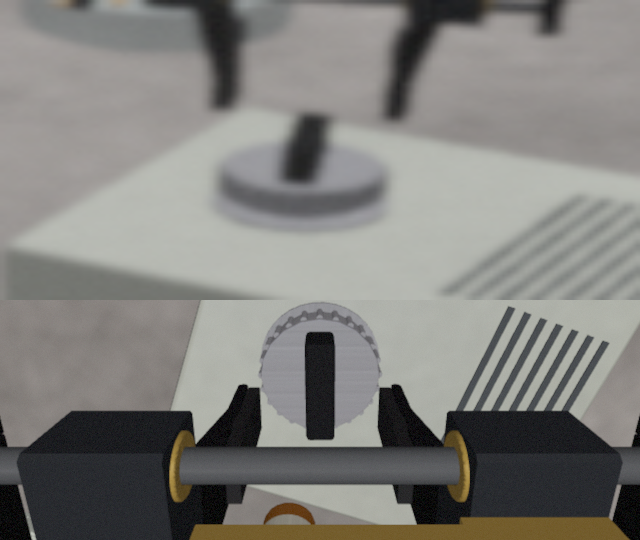

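Run:
```python
from h import *
c=eyes.camera('scene');w=eyes.camera('wrist')
save(w,'w3.png')
s=r.read_state();p=s['ee_pos'];M=R.from_quat(s['eef_rot']).as_matrix()
print('TCP wrist',proj(w,p),'scene',proj(c,p),'cam',ray(w,(0,0))[0].round(4),'axis',np.array(w['R'])[2].round(3))
for a in(0,.019,.032): print(a,[proj(w,p-M[:,2]*a+M[:,1]*k*.0278+M[:,0]*e*.0095).round(0) for k in(-1,1) for e in(-1,1)])
for L,Rr in (((368.2,138.5),(252,290)),((398.4,141.2),(387,290))):
    print('tri',tri([(c,L),(w,Rr)]).round(4))
# bar triangulated scene/top/wrist
# PnP of wrist camera on chiller top & cap from top-camera-independent geometry: cap diameter
g=w['image'].astype(int)
row=w['image'][258-0,230:410].max(1);print(''.join('%4d'%v for v in row[::3]))
```

```text
TCP wrist [319.28385598 276.42679699] scene [381.77887639 152.55875256] cam [0.4529 0.3091 0.3946] axis [ 0.191 -0.233 -0.954]
0 [array([266., 293.]), array([265., 259.]), array([373., 293.]), array([374., 259.])]
0.019 [array([261., 310.]), array([259., 274.]), array([378., 310.]), array([379., 273.])]
0.032 [array([257., 324.]), array([255., 285.]), array([381., 324.]), array([383., 285.])]
tri [0.4784 0.2289 0.2254]
tri [0.5272 0.269  0.2256]
 182 183 182 183 180 180 180 179 178 178 143 132 151 153 155 151 153 154 153 154 153 152 153 154 152  51  30  37  35  27  28  31  32  32  30 125 152 152 150 151 153 152 153 150 154 151 151 150 149 130 158 179 177 179 179 179 179 177 179 179
```

Call:
play_rows(
  motion=[
    [0,0,0,0,0,0,30],
    [0,0,0,0,0,0,30],
    [0,0,0,0,0,0,30],
    [0,0,0,0,0,0,30],
  ],
)

```text
time: 5.95
ee_pos: [0.5059, 0.2445, 0.1973]
eef_rot: [0.429, 0.903, 0.0, 0.0]
ft_force: [0.3, 0.1, 0.6]
width: 0.0262
```

Run:
```python
from h import *
st()
c=eyes.camera('scene')
cw=eyes.camera('wrist')
h=np.vstack([cv2.resize(c['image'][110:190,330:440],(640,300)),cw['image'][200:440,:]])
cv2.imwrite('pics/mix3.png',h[:,:,::-1])
s=r.read_state();p=s['ee_pos'];M=R.from_quat(s['eef_rot']).as_matrix();w=cw
for a in(0,.01,.019,.032): print(a,[proj(w,p-M[:,2]*a+M[:,1]*k*s['width']/2+M[:,0]*e*.0095).round(0) for k in(-1,1) for e in(-1,1)])
```

```text
t 5.95 p [0.5059 0.2445 0.1973] yaw 129.2 z [ 0.  0. -1.] f [0.26 0.14 0.6 ] m [-0.03  -0.016  0.019] w 0.0262 j [-0.83  0.19  0.34  1.63 -0.06  1.33  0.21]
0 [array([294., 293.]), array([294., 259.]), array([344., 293.]), array([345., 259.])]
0.01 [array([293., 302.]), array([292., 266.]), array([346., 302.]), array([346., 266.])]
0.019 [array([292., 310.]), array([291., 274.]), array([347., 310.]), array([348., 274.])]
0.032 [array([290., 324.]), array([289., 285.]), array([349., 324.]), array([349., 285.])]
```

View pics/mix3.png

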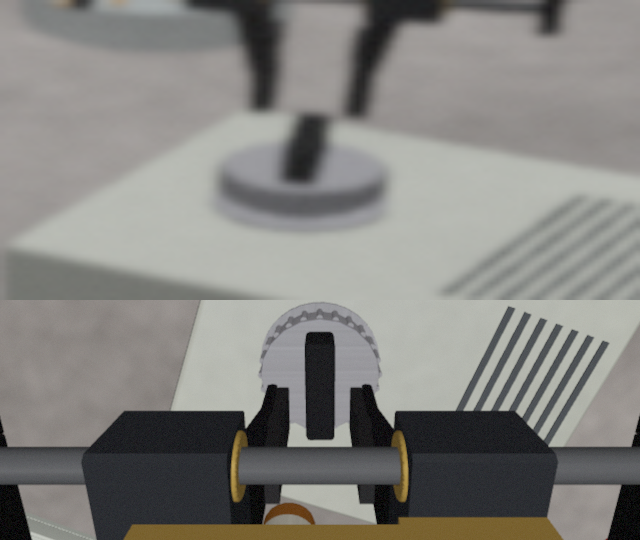

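The fingertips still line up with a point about 32 mm behind the reported TCP in both views, so they end above the bar. A gentle close will settle it: stopping at 14 mm means the bar is between the pads, and closing further means it isn't.

Call:
play_rows(
  motion=[
    [0,0,0,0,0,0,8],
    [0,0,0,0,0,0,8],
    [0,0,0,0,0,0,8],
    [0,0,0,0,0,0,8],
  ],
  squeeze=5,
)

```text
time: 6.55
ee_pos: [0.5059, 0.2444, 0.1972]
eef_rot: [0.429, 0.903, 0.0, -0.0]
ft_force: [0.0, -0.6, 0.6]
width: 0.0076
```

The jaws closed to 7.6 mm, so they were empty: the real fingertips end about 30 mm short of the reported TCP. I'll open and go down in guarded steps.

Call:
play_rows(
  motion=[
    [0,0,0,0,0,0,40],
    [0,0,0,0,0,0,40],
    [0,0,0,0,0,0,40],
    [0,0,0.06,0,0,0,40],
    [0,0,0.11,0,0,0,40],
  ],
)

```text
time: 7.18
ee_pos: [0.5056, 0.2444, 0.1741]
eef_rot: [0.429, 0.903, -0.0, -0.0]
ft_force: [0.4, 0.3, -0.1]
width: 0.0343
```

Call:
play_rows(
  motion=[
    [0,0,0.01,0,0,0,40],
    [0,0,0.02,0,0,0,40],
    [0,0,0.02,0,0,0,40],
  ],
)

```text
time: 7.55
ee_pos: [0.506, 0.2445, 0.1713]
eef_rot: [0.429, 0.903, 0.0, 0.0]
ft_force: [-0.7, -0.7, -0.6]
width: 0.0347
```

Run:
```python
from h import *
st()
c=eyes.camera('scene')
cw=eyes.camera('wrist')
h=np.vstack([cv2.resize(c['image'][110:190,330:440],(640,300)),cw['image'][200:440,:]])
cv2.imwrite('pics/mix4.png',h[:,:,::-1])
```

```text
t 7.55 p [0.506  0.2445 0.1713] yaw 129.2 z [ 0.  0. -1.] f [-0.73 -0.73 -0.64] m [-0.002  0.01  -0.017] w 0.0347 j [-0.82  0.2   0.34  1.67 -0.07  1.28  0.21]
```

View pics/mix4.png

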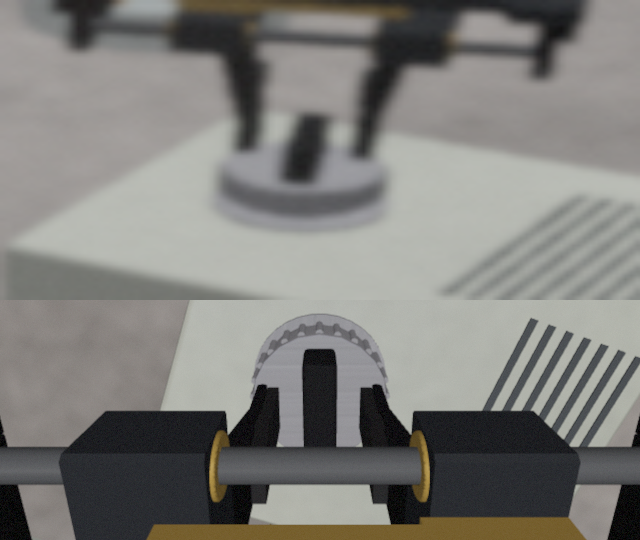

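The fingertips now straddle the bar about 5 mm above the cap's flat top, centred on it (bar at column 320, fingers at 279 and 361). Closing with 10 N.

Call:
play_rows(
  motion=[
    [0,0,0.008,0,0,0,0],
    [0,0,0.008,0,0,0,0],
    [0,0,0.008,0,0,0,0],
    [0,0,0.008,0,0,0,0],
    [0,0,0.008,0,0,0,0],
  ],
  squeeze=10,
)

```text
time: 8.28
ee_pos: [0.506, 0.2446, 0.1697]
eef_rot: [0.429, 0.903, 0.0, 0.0]
ft_force: [0.2, 0.0, -0.7]
width: 0.014
```

```bash
python3 -c "
from h import *
st()"
```

```text
t 8.28 p [0.506  0.2446 0.1697] yaw 129.2 z [ 0.  0. -1.] f [ 0.18  0.03 -0.69] m [ 0.105 -0.178  0.024] w 0.014 j [-0.82  0.2   0.34  1.67 -0.07  1.28  0.21]
```

Call:
play_rows(
  motion=[
    [0,0,0,0,0,-0.03,0],
    [0,0,0,0,0,-0.06,0],
    [0,0,0,0,0,-0.09,0],
    [0,0,0,0,0,-0.11,0],
    [0,0,0,0,0,-0.12,0],
  ],
)

```text
time: 8.9
ee_pos: [0.5058, 0.2444, 0.1697]
eef_rot: [0.342, 0.94, -0.0, -0.0]
ft_force: [-0.5, 0.3, 1.5]
width: 0.014
```

```bash
python3 -c "
from h import *
st()"
```

```text
t 8.9 p [0.5058 0.2444 0.1697] yaw 140.03 z [-0.  0. -1.] f [-0.51  0.3   1.45] m [-0.059  0.169 -0.118] w 0.014 j [-0.81  0.2   0.32  1.67 -0.07  1.28  0.4 ]
```

Call:
play_rows(
  motion=[
    [0,0,0,0,0,-0.012,0],
    [0,0,0,0,0,-0.024,0],
    [0,0,0,0,0,-0.036,0],
  ],
)

```text
time: 9.28
ee_pos: [0.5059, 0.2444, 0.1697]
eef_rot: [0.315, 0.949, 0.0, -0.0]
ft_force: [-0.2, -0.0, 2.5]
width: 0.014
```

```bash
python3 -c "
from h import *
st()"
```

```text
t 9.28 p [0.5059 0.2444 0.1697] yaw 143.3 z [ 0.  0. -1.] f [-0.2  -0.02  2.47] m [-0.209  0.215 -0.149] w 0.014 j [-0.8   0.2   0.31  1.67 -0.06  1.28  0.45]
```

Call:
play_rows(
  motion=[
    [0,0,0,0,0,-0.011,0],
    [0,0,0,0,0,-0.022,0],
    [0,0,0,0,0,-0.022,0],
  ],
)

```text
time: 9.65
ee_pos: [0.5059, 0.2444, 0.1696]
eef_rot: [0.299, 0.954, 0.0, -0.0]
ft_force: [-0.9, -0.0, 1.8]
width: 0.014
```

```bash
python3 -c "
from h import *
st()"
```

```text
t 9.65 p [0.5059 0.2444 0.1696] yaw 145.23 z [-0.  0. -1.] f [-0.87 -0.01  1.8 ] m [-0.183  0.302 -0.026] w 0.014 j [-0.8   0.2   0.31  1.67 -0.06  1.28  0.49]
```

Call:
play_rows(
  motion=[
    [0,0,0,0,0,-0.011,0],
    [0,0,0,0,0,-0.022,0],
    [0,0,0,0,0,-0.033,0],
  ],
)

```text
time: 10.02
ee_pos: [0.5059, 0.2445, 0.1696]
eef_rot: [0.273, 0.962, 0.0, 0.0]
ft_force: [0.2, -0.3, 2.4]
width: 0.014
```

```bash
python3 -c "
from h import *
st()"
```

```text
t 10.03 p [0.5059 0.2445 0.1696] yaw 148.26 z [ 0.  0. -1.] f [ 0.25 -0.32  2.42] m [-0.209  0.136 -0.038] w 0.014 j [-0.79  0.2   0.3   1.67 -0.06  1.28  0.54]
```

Call:
play_rows(
  motion=[
    [0,0,0,0,0,-0.011,0],
    [0,0,0,0,0,-0.022,0],
    [0,0,0,0,0,-0.033,0],
  ],
)

```text
time: 10.4
ee_pos: [0.5059, 0.2445, 0.1697]
eef_rot: [0.249, 0.969, 0.0, -0.0]
ft_force: [0.0, -0.3, 1.5]
width: 0.014
```

```bash
python3 -c "
from h import *
st()"
```

```text
t 10.4 p [0.5059 0.2445 0.1697] yaw 151.21 z [-0.  0. -1.] f [ 0.05 -0.34  1.46] m [-0.246  0.19  -0.242] w 0.014 j [-0.79  0.2   0.3   1.67 -0.06  1.28  0.59]
```

Call:
play_rows(
  motion=[
    [0,0,0,0,0,0,0],
  ],
)

```text
time: 10.52
ee_pos: [0.506, 0.2444, 0.1697]
eef_rot: [0.249, 0.969, 0.0, -0.0]
ft_force: [-0.8, -1.0, 2.0]
width: 0.0142
```

```bash
python3 -c "
from h import *
for i in range(4): st();eyes.camera('top')"
```

```text
t 10.53 p [0.506  0.2444 0.1697] yaw 151.16 z [ 0.  0. -1.] f [-0.79 -1.01  2.01] m [-0.215  0.187 -0.228] w 0.0142 j [-0.79  0.2   0.3   1.67 -0.06  1.28  0.59]
t 10.57 p [0.506  0.2445 0.1697] yaw 151.15 z [ 0.  0. -1.] f [-1.21 -1.27  1.41] m [-0.231  0.196 -0.316] w 0.014 j [-0.79  0.2   0.3   1.67 -0.06  1.28  0.59]
t 10.62 p [0.5059 0.2445 0.1696] yaw 151.15 z [ 0.  0. -1.] f [-0.91 -1.    1.49] m [-0.258  0.134 -0.262] w 0.0138 j [-0.79  0.2   0.3   1.67 -0.06  1.28  0.59]
t 10.68 p [0.506  0.2445 0.1697] yaw 151.14 z [ 0.  0. -1.] f [-1.25 -0.85  1.43] m [-0.249  0.137 -0.272] w 0.0138 j [-0.79  0.2   0.3   1.67 -0.06  1.28  0.59]
```

A steady -0.27 N m at rest (it was -0.03 when halted earlier) marks the first stop at yaw 151.2, about -49° from the neck's x. I'll hold it there for 2.5 s.

Call:
play_rows(
  motion=[
    [0,0,0,0,0,0,0],
    [0,0,0,0,0,0,0],
    [0,0,0,0,0,0,0],
    [0,0,0,0,0,0,0],
    [0,0,0,0,0,0,0],
  ],
)

```text
time: 11.35
ee_pos: [0.5059, 0.2445, 0.1696]
eef_rot: [0.249, 0.968, 0.0, 0.0]
ft_force: [-0.9, -0.4, 1.3]
width: 0.0138
```

Call:
play_rows(
  motion=[
    [0,0,0,0,0,0,0],
    [0,0,0,0,0,0,0],
    [0,0,0,0,0,0,0],
    [0,0,0,0,0,0,0],
    [0,0,0,0,0,0,0],
  ],
)

```text
time: 11.98
ee_pos: [0.5059, 0.2444, 0.1697]
eef_rot: [0.249, 0.968, 0.0, 0.0]
ft_force: [-1.1, -0.3, 1.8]
width: 0.0139
```

Call:
play_rows(
  motion=[
    [0,0,0,0,0,0,0],
    [0,0,0,0,0,0,0],
    [0,0,0,0,0,0,0],
    [0,0,0,0,0,0,0],
    [0,0,0,0,0,0,0],
  ],
)

```text
time: 12.6
ee_pos: [0.5059, 0.2445, 0.1696]
eef_rot: [0.249, 0.968, 0.0, -0.0]
ft_force: [0.5, -0.2, 2.1]
width: 0.0142
```

Call:
play_rows(
  motion=[
    [0,0,0,0,0,0,0],
    [0,0,0,0,0,0,0],
    [0,0,0,0,0,0,0],
    [0,0,0,0,0,0,0],
    [0,0,0,0,0,0,0],
  ],
)

```text
time: 13.22
ee_pos: [0.5059, 0.2445, 0.1696]
eef_rot: [0.249, 0.968, 0.0, -0.0]
ft_force: [0.2, -0.5, 1.1]
width: 0.0139
```

```bash
python3 -c "
from h import *
for i in range(3): st();eyes.camera('top')"
```

```text
t 13.22 p [0.5059 0.2445 0.1696] yaw 151.15 z [ 0.  0. -1.] f [ 0.17 -0.48  1.15] m [-0.338  0.138 -0.208] w 0.0139 j [-0.79  0.2   0.3   1.67 -0.06  1.28  0.59]
t 13.28 p [0.506  0.2445 0.1697] yaw 151.16 z [ 0.  0. -1.] f [-0.89 -1.33  2.86] m [-0.309  0.1   -0.264] w 0.0143 j [-0.79  0.2   0.3   1.67 -0.06  1.28  0.59]
t 13.32 p [0.5059 0.2445 0.1697] yaw 151.16 z [ 0.  0. -1.] f [-0.72 -1.5   2.59] m [-0.32   0.106 -0.23 ] w 0.0141 j [-0.79  0.2   0.3   1.67 -0.06  1.28  0.59]
```

Call:
play_rows(
  motion=[
    [0,0,0,0,0,0.03,0],
    [0,0,0,0,0,0.03,0],
  ],
)

```text
time: 13.62
ee_pos: [0.506, 0.2445, 0.1697]
eef_rot: [0.272, 0.962, 0.0, 0.0]
ft_force: [-0.6, -0.8, 1.8]
width: 0.0137
```

Call:
play_rows(
  motion=[
    [0,0,0,0,0,0,0],
    [0,0,0,0,0,0,0],
    [0,0,0.008,0,0,0,0],
    [0,0,0.016,0,0,0,0],
    [0,0,0.016,0,0,0,0],
  ],
  squeeze=35,
)

```text
time: 14.25
ee_pos: [0.506, 0.2446, 0.1671]
eef_rot: [0.272, 0.962, 0.0, 0.0]
ft_force: [-1.9, -2.5, 7.4]
width: 0.0135
```

```bash
python3 -c "
from h import *
for i in range(2): st();eyes.camera('top')"
```

```text
t 14.25 p [0.506  0.2446 0.1671] yaw 148.47 z [ 0.     0.001 -1.   ] f [-1.94 -2.48  7.42] m [-0.494  0.542  0.038] w 0.0135 j [-0.79  0.2   0.3   1.68 -0.06  1.27  0.54]
t 14.3 p [0.5061 0.2446 0.1671] yaw 148.47 z [ 0.     0.001 -1.   ] f [-2.49 -1.19  8.75] m [-0.5    0.585  0.015] w 0.0138 j [-0.79  0.2   0.3   1.68 -0.06  1.27  0.54]
```

Call:
play_rows(
  motion=[
    [0,0,0.006,0,0,0,0],
    [0,0,0.01,0,0,0,0],
    [0,0,0.01,0,0,0,0],
  ],
)

```text
time: 14.72
ee_pos: [0.5061, 0.2446, 0.1654]
eef_rot: [0.272, 0.962, 0.0, 0.0]
ft_force: [-3.1, -1.9, 10.2]
width: 0.0138
```

```bash
python3 -c "
from h import *
for i in range(2): st();eyes.camera('top')"
```

```text
t 14.72 p [0.5061 0.2446 0.1654] yaw 148.47 z [ 0.001  0.001 -1.   ] f [-3.11 -1.9  10.16] m [-0.632  0.775  0.032] w 0.0138 j [-0.79  0.2   0.3   1.68 -0.06  1.27  0.54]
t 14.78 p [0.506  0.2446 0.1654] yaw 148.48 z [ 0.001  0.001 -1.   ] f [-2.81 -2.94 10.47] m [-0.609  0.828 -0.002] w 0.0138 j [-0.79  0.2   0.3   1.68 -0.06  1.27  0.54]
```

Call:
play_rows(
  motion=[
    [0,0,0.002,0,0,0,0],
    [0,0,0.002,0,0,-0.015,0],
    [0,0,0.002,0,0,-0.03,0],
    [0,0,0.002,0,0,-0.038,0],
  ],
  squeeze=20,
)

```text
time: 15.32
ee_pos: [0.5062, 0.2447, 0.1651]
eef_rot: [0.243, 0.97, 0.001, 0.0]
ft_force: [-1.9, -0.2, 11.0]
width: 0.014
```

```bash
python3 -c "
from h import *
for i in range(2): st();eyes.camera('top')"
```

```text
t 15.32 p [0.5062 0.2447 0.1651] yaw 151.92 z [ 0.001  0.001 -1.   ] f [-1.89 -0.19 10.98] m [-0.569  0.676 -0.08 ] w 0.014 j [-0.79  0.2   0.3   1.68 -0.06  1.27  0.6 ]
t 15.38 p [0.5063 0.2447 0.1652] yaw 151.95 z [ 0.001  0.001 -1.   ] f [-2.84 -2.37 10.11] m [-0.574  0.672 -0.084] w 0.0137 j [-0.79  0.2   0.3   1.68 -0.06  1.27  0.6 ]
```

Already 0.8° past the stop position with only -0.08 N m, so the stop is cleared. Continuing in small steps.

Call:
play_rows(
  motion=[
    [0,0,0,0,0,-0.015,0],
    [0,0,0,0,0,-0.03,0],
    [0,0,0,0,0,-0.03,0],
  ],
)

```text
time: 15.8
ee_pos: [0.5063, 0.2448, 0.1652]
eef_rot: [0.22, 0.976, 0.001, 0.0]
ft_force: [-1.5, -1.0, 10.4]
width: 0.0137
```

```bash
python3 -c "
from h import *
for i in range(2): st();eyes.camera('top')"
```

```text
t 15.8 p [0.5063 0.2448 0.1652] yaw 154.61 z [ 0.001  0.001 -1.   ] f [-1.48 -0.98 10.38] m [-0.518  0.535 -0.012] w 0.0137 j [-0.78  0.2   0.29  1.68 -0.06  1.27  0.65]
t 15.85 p [0.5064 0.2448 0.1652] yaw 154.59 z [ 0.001  0.001 -1.   ] f [-2.43 -1.92 10.18] m [-0.541  0.546  0.035] w 0.0138 j [-0.78  0.2   0.29  1.68 -0.06  1.27  0.65]
```

Call:
play_rows(
  motion=[
    [0,0,0,0,0,-0.04,0],
    [0,0,0,0,0,-0.08,0],
    [0,0,0,0,0,-0.12,0],
    [0,0,0,0,0,-0.16,0],
    [0,0,0,0,0,-0.2,0],
  ],
)

```text
time: 16.52
ee_pos: [0.5066, 0.2447, 0.1653]
eef_rot: [0.064, 0.998, 0.001, 0.001]
ft_force: [-0.9, -2.0, 9.6]
width: 0.0139
```

```bash
python3 -c "
from h import *
st()"
```

```text
t 16.52 p [0.5066 0.2447 0.1653] yaw 172.7 z [ 0.002  0.001 -1.   ] f [-0.86 -1.96  9.62] m [-0.601  0.323 -0.102] w 0.0139 j [-0.76  0.2   0.26  1.68 -0.05  1.27  0.96]
```

Call:
play_rows(
  motion=[
    [0,0,0,0,0,-0.04,0],
    [0,0,0,0,0,-0.08,0],
    [0,0,0,0,0,-0.12,0],
    [0,0,0,0,0,-0.16,0],
    [0,0,0,0,0,-0.2,0],
  ],
)

```text
time: 17.15
ee_pos: [0.5067, 0.2442, 0.1652]
eef_rot: [-0.093, 0.996, 0.0, 0.001]
ft_force: [-2.3, -2.1, 9.6]
width: 0.0138
```

```bash
python3 -c "
from h import *
st()"
```

```text
t 17.15 p [0.5067 0.2442 0.1652] yaw -169.33 z [ 0.002  0.001 -1.   ] f [-2.27 -2.11  9.62] m [-0.841  0.26  -0.13 ] w 0.0138 j [-0.73  0.2   0.23  1.68 -0.05  1.27  1.27]
```

Call:
play_rows(
  motion=[
    [0,0,0,0,0,-0.05,0],
    [0,0,0,0,0,-0.1,0],
    [0,0,0,0,0,-0.15,0],
    [0,0,0,0,0,-0.2,0],
    [0,0,0,0,0,-0.25,0],
  ],
)

```text
time: 17.77
ee_pos: [0.5068, 0.244, 0.1653]
eef_rot: [-0.286, 0.958, -0.0, 0.001]
ft_force: [-1.4, -3.3, 11.2]
width: 0.0139
```

Call:
play_rows(
  motion=[
    [0,0,0,0,0,0,0],
    [0,0,-0.01,0,0,0,0],
    [0,0,-0.02,0,0,0,0],
    [0,0,-0.024,0,0,0,0],
  ],
)

```text
time: 18.27
ee_pos: [0.5067, 0.2439, 0.1694]
eef_rot: [-0.284, 0.959, -0.0, 0.001]
ft_force: [2.5, -2.9, 4.1]
width: 0.0134
```

```bash
python3 -c "
from h import *
st()"
```

```text
t 18.27 p [0.5067 0.2439 0.1694] yaw -146.95 z [ 0.001  0.    -1.   ] f [ 2.46 -2.94  4.07] m [-0.664 -0.363  0.016] w 0.0134 j [-0.7   0.2   0.19  1.67 -0.04  1.28  1.65]
```

Call:
play_rows(
  motion=[
    [0,0,-0.01,0,0,0,0],
    [0,0,-0.02,0,0,0,0],
    [0,0,-0.025,0,0,0,0],
  ],
)

```text
time: 18.65
ee_pos: [0.5056, 0.2444, 0.1735]
eef_rot: [-0.285, 0.959, -0.0, -0.0]
ft_force: [2.0, -1.5, -1.2]
width: 0.0135
```

```bash
python3 -c "
from h import *
st()"
```

```text
t 18.65 p [0.5056 0.2444 0.1735] yaw -146.92 z [-0.001 -0.    -1.   ] f [ 1.98 -1.49 -1.18] m [-0.507 -0.402 -0.031] w 0.0135 j [-0.7   0.2   0.19  1.66 -0.04  1.29  1.65]
```

The force at the wrist is about the cap's weight (-1.2 N), so the cap is free. Lifting.

Call:
play_rows(
  motion=[
    [0,0,-0.03,0,0,0,0],
    [0,0,-0.08,0,0,0,0],
    [0,0,-0.16,0,0,0,0],
    [0,0,-0.3,0,0,0,0],
    [0,0,-0.5,0,0,0,0],
  ],
  squeeze=30,
)

```text
time: 19.27
ee_pos: [0.5054, 0.2445, 0.2752]
eef_rot: [-0.285, 0.959, 0.0, -0.0]
ft_force: [0.9, -0.0, -1.4]
width: 0.0138
```

Call:
play_rows(
  motion=[
    [0,0,-0.1,0,0,0,0],
    [0,0,-0.15,0,0,0,0],
    [0,0,-0.15,0,0,0,0],
  ],
)

```text
time: 19.65
ee_pos: [0.506, 0.2446, 0.3044]
eef_rot: [-0.285, 0.959, 0.0, 0.0]
ft_force: [-0.6, -1.2, -1.0]
width: 0.0134
```

Run:
```python
from h import *
st()
c=eyes.camera('scene');cv2.imwrite('pics/s5.png',cv2.resize(c['image'][40:280,260:560,::-1],(750,600)))
s=r.read_state();ct=eyes.camera('top')
d=eyes.landmark_of(ct,'tray');print([(atz(ct,x['xy'],0.0).round(3),x['p']) for x in d[:1]])
print(rel([.491,-.267,s['ee_pos'][2]],213-43))
```

```text
t 19.65 p [0.506  0.2446 0.3044] yaw -146.92 z [ 0.001  0.001 -1.   ] f [-0.55 -1.2  -1.02] m [ 0.058  0.088 -0.011] w 0.0134 j [-0.71  0.15  0.2   1.44 -0.03  1.55  1.64]
[(array([ 0.5  , -0.263,  0.   ]), 0.71)]
(array([ 1.4564e+00, -2.1026e+00, -1.2000e-03]), array([-3.000e-04, -1.000e-03,  4.787e-01]))
```

View pics/s5.png

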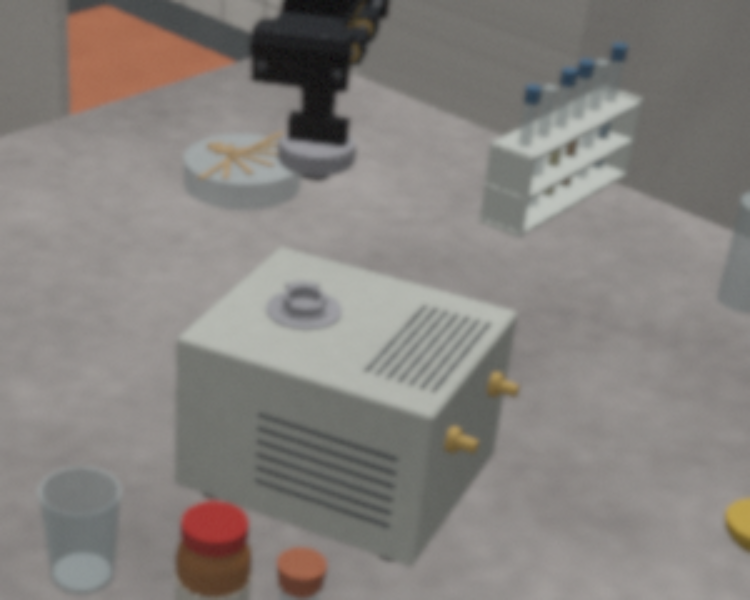

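The cap hangs level in the jaws at (317,155) in the crop, and the bare neck shows at (304,300). Now carrying it over to the tray.

Call:
play_rows(
  motion=[
    [0.08,-0.12,0,0,0,0.08,0],
    [0.19,-0.28,0,0,0,0.16,0],
    [0.32,-0.46,0,0,0,0.24,0],
    [0.45,-0.65,0,0,0,0.32,0],
    [0.57,-0.82,0,0,0,0.4,0],
  ],
)

```text
time: 20.42
ee_pos: [0.4994, 0.043, 0.3031]
eef_rot: [0.028, 1.0, -0.0, -0.0]
ft_force: [-0.0, -0.0, -1.5]
width: 0.0135
```

Run:
```python
from h import *
st();print(rel([.491,-.267,.304],160))
```

```text
t 20.43 p [0.4994 0.043  0.3031] yaw 176.81 z [-0.001 -0.    -1.   ] f [-0.03 -0.03 -1.51] m [-0.004 -0.043 -0.011] w 0.0135 j [-0.54  0.    0.37  1.6  -0.    1.54  1.34]
(array([-0.0444, -1.5501, -0.004 ]), array([-0.0002, -0.0006,  0.1868]))
```

Call:
play_rows(
  motion=[
    [0,-0.18,0,0,0,0.06,0],
    [-0.01,-0.38,0,0,0,0.12,0],
    [-0.02,-0.58,0,0,0,0.18,0],
    [-0.025,-0.78,0,0,0,0.187,0],
    [-0.03,-0.98,0,0,0,0.187,0],
  ],
)

```text
time: 21.05
ee_pos: [0.4956, -0.1526, 0.3034]
eef_rot: [0.172, 0.985, 0.0, -0.0]
ft_force: [0.7, -0.0, -1.2]
width: 0.0136
```

Run:
```python
from h import *
st();print(rel([.491,-.267,.304],160))
```

```text
t 21.05 p [ 0.4956 -0.1526  0.3034] yaw 160.24 z [-0.001  0.    -1.   ] f [ 0.71 -0.02 -1.22] m [-0.024 -0.048 -0.004] w 0.0136 j [-0.34  0.04  0.58  1.57 -0.02  1.54  1.46]
(array([-0.1718, -0.5462, -0.0029]), array([ 0.    , -0.0003,  0.0027]))
```

Call:
play_rows(
  motion=[
    [-0.06,-0.18,0,0,0,0,0],
    [-0.12,-0.38,0,0,0,0,0],
    [-0.17,-0.546,0.05,0,0,0,0],
    [-0.17,-0.546,0.25,0,0,0,0],
    [-0.17,-0.546,0.45,0,0,0,0],
  ],
)

```text
time: 21.68
ee_pos: [0.4907, -0.2661, 0.2123]
eef_rot: [0.172, 0.985, -0.0, -0.0]
ft_force: [-0.1, -0.5, -1.3]
width: 0.0139
```

Call:
play_rows(
  motion=[
    [0,0,0.2,0,0,0,0],
    [0,0,0.4,0,0,0,0],
    [0,0,0.6,0,0,0,0],
    [0,0,0.7,0,0,0,0],
    [0,0,0.7,0,0,0,0],
  ],
)

```text
time: 22.3
ee_pos: [0.4897, -0.2651, 0.0722]
eef_rot: [0.172, 0.985, 0.0, -0.002]
ft_force: [-0.6, 0.5, -1.5]
width: 0.0141
```

Run:
```python
from h import *
st()
c=eyes.camera('scene');cv2.imwrite('pics/s6.png',cv2.resize(c['image'][180:400,60:340,::-1],(760,597)))
```

```text
t 22.3 p [ 0.4897 -0.2651  0.0722] yaw 160.24 z [-0.003  0.001 -1.   ] f [-0.62  0.51 -1.51] m [0.013 0.026 0.07 ] w 0.0141 j [-0.14  0.32  0.65  1.81 -0.22  1.09  1.82]
```

View pics/s6.png

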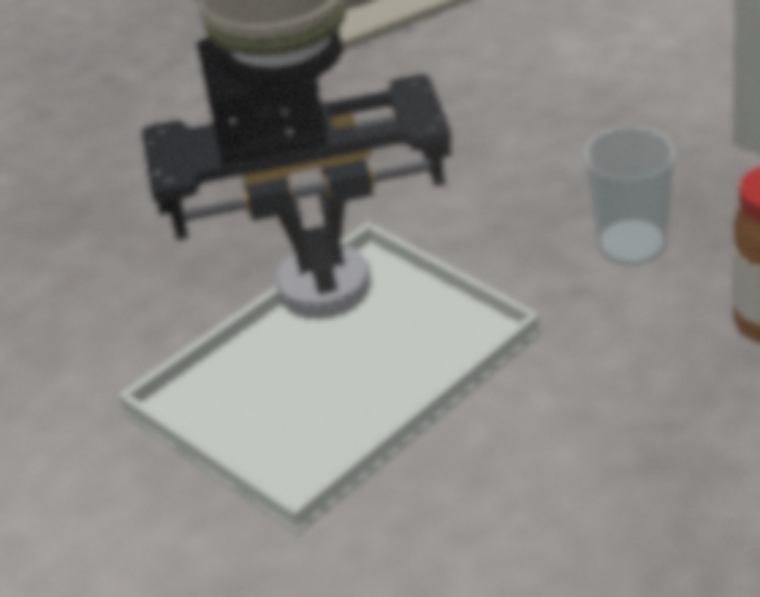

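The cap is level over the tray at crop (322,275) and well inside its walls. Lowering with a guarded finish.

Call:
play_rows(
  motion=[
    [0,0,0.1,0,0,0,0],
    [0,0,0.2,0,0,0,0],
    [0,0,0.26,0,0,0,0],
    [0,0,0.28,0,0,0,0],
    [0,0,0.28,0,0,0,0],
  ],
)

```text
time: 22.98
ee_pos: [0.4913, -0.2657, 0.0183]
eef_rot: [0.172, 0.985, -0.0, 0.0]
ft_force: [0.2, -0.0, -0.5]
width: 0.0137
```

Call:
play_rows(
  motion=[
    [0,0,0.01,0,0,0,0],
    [0,0,0.02,0,0,0,0],
    [0,0,0.025,0,0,0,0],
    [0,0,0.025,0,0,0,0],
  ],
)

```text
time: 23.48
ee_pos: [0.4909, -0.2654, 0.0127]
eef_rot: [0.172, 0.985, 0.0, -0.0]
ft_force: [0.5, -0.3, -1.0]
width: 0.0134
```

Call:
play_rows(
  motion=[
    [0,0,0.007,0,0,0,0],
    [0,0,0.012,0,0,0,0],
    [0,0,0.012,0,0,0,0],
  ],
)

```text
time: 23.85
ee_pos: [0.4909, -0.2654, 0.0103]
eef_rot: [0.172, 0.985, 0.0, -0.0]
ft_force: [-0.1, 0.2, -1.7]
width: 0.0139
```

Run:
```python
from h import *
for i in range(3): st();eyes.camera('top')
```

```text
t 23.85 p [ 0.4909 -0.2654  0.0103] yaw 160.24 z [-0.  0. -1.] f [-0.12  0.18 -1.75] m [ 0.015 -0.018  0.008] w 0.0139 j [-0.1   0.41  0.62  1.86 -0.28  0.97  1.87]
t 23.9 p [ 0.4909 -0.2655  0.0104] yaw 160.24 z [-0.  0. -1.] f [ 0.15  1.31 -0.85] m [-0.043  0.039 -0.003] w 0.0133 j [-0.1   0.41  0.62  1.86 -0.28  0.97  1.87]
t 23.95 p [ 0.4909 -0.2655  0.0104] yaw 160.24 z [-0.  0. -1.] f [-0.6  -1.41 -0.65] m [ 0.026 -0.017 -0.004] w 0.0136 j [-0.1   0.41  0.62  1.86 -0.28  0.97  1.87]
```

Not touching yet, so down in further small steps.

Call:
play_rows(
  motion=[
    [0,0,0.006,0,0,0,0],
    [0,0,0.01,0,0,0,0],
    [0,0,0.01,0,0,0,0],
  ],
)

```text
time: 24.38
ee_pos: [0.4911, -0.2655, 0.0085]
eef_rot: [0.172, 0.985, 0.0, 0.0]
ft_force: [-1.0, -0.1, 0.9]
width: 0.0138
```

Run:
```python
from h import *
for i in range(3): st();eyes.camera('top')
```

```text
t 24.38 p [ 0.4911 -0.2655  0.0085] yaw 160.25 z [ 0.  0. -1.] f [-1.01 -0.08  0.89] m [0.158 0.068 0.047] w 0.0138 j [-0.1   0.41  0.62  1.86 -0.28  0.96  1.87]
t 24.43 p [ 0.4911 -0.2655  0.0085] yaw 160.25 z [ 0.  0. -1.] f [0.12 0.9  0.6 ] m [ 0.113  0.107 -0.021] w 0.0135 j [-0.1   0.41  0.62  1.86 -0.28  0.96  1.87]
t 24.48 p [ 0.491  -0.2655  0.0085] yaw 160.25 z [ 0.  0. -1.] f [0.2  0.81 0.58] m [ 0.07   0.121 -0.02 ] w 0.0137 j [-0.1   0.41  0.62  1.86 -0.28  0.96  1.87]
```

The wrist force went from -1.2 to +0.7 N, so the cap is on the floor. Releasing and backing away.

Call:
play_rows(
  motion=[
    [0,0,0,0,0,0,40],
    [0,0,0,0,0,0,40],
    [0,0,0,0,0,0,40],
    [0,0,0,0,0,0,40],
    [0,0,-0.05,0,0,0,40],
  ],
)

```text
time: 25.15
ee_pos: [0.4904, -0.2653, 0.0182]
eef_rot: [0.172, 0.985, 0.0, -0.001]
ft_force: [0.4, 0.2, -0.3]
width: 0.0346
```

Call:
play_rows(
  motion=[
    [0,0,-0.15,0,0,0,40],
    [0,0,-0.35,0,0,0,40],
    [0,0,-0.6,0,0,0,40],
    [0,0,-0.8,0,0,0,40],
    [0,0,-0.8,0,0,0,40],
  ],
)

```text
time: 25.78
ee_pos: [0.4925, -0.2666, 0.1822]
eef_rot: [0.172, 0.985, -0.0, 0.003]
ft_force: [0.1, 0.3, -0.2]
width: 0.0348
```

Run:
```python
from m import *
st()
c=eyes.camera('scene');w=eyes.camera('wrist');ct=eyes.camera('top')
for l in('cap','cap_grip','tray','beaker','flask','reagent'):
    for n,k in(('scene',c),('wrist',w),('top',ct)):
        d=eyes.landmark_of(k,l)
        if d: print(l,n,round(d[0]['p'],2),atz(k,d[0]['xy'],{'cap':.009,'cap_grip':.0455}.get(l,0)).round(4))
cv2.imwrite('pics/s7.png',np.hstack([cv2.resize(c['image'][180:400,60:340],(400,314)),cv2.resize(w['image'],(400,314))])[:,:,::-1])
```

```text
t 25.77 p [ 0.4925 -0.2666  0.1822] yaw 160.22 z [ 0.006 -0.001 -1.   ] f [ 0.12  0.31 -0.23] m [ 0.009 -0.006 -0.026] w 0.0348 j [-0.18  0.21  0.69  1.68 -0.14  1.3   1.76]
cap scene 0.83 [ 0.4855 -0.2662  0.009 ]
cap wrist 0.86 [ 0.4923 -0.2642  0.009 ]
cap top 0.73 [0.5266 0.293  0.009 ]
cap_grip scene 0.58 [ 0.4901 -0.2625  0.0455]
cap_grip wrist 0.69 [ 0.4945 -0.2659  0.0455]
cap_grip top 0.58 [ 0.491  -0.2671  0.0455]
tray scene 0.58 [ 0.4889 -0.2697 -0.    ]
tray top 0.78 [ 0.4892 -0.2678  0.    ]
beaker scene 0.59 [ 0.5197 -0.0094 -0.    ]
beaker top 0.64 [ 0.5143 -0.0104  0.    ]
flask scene 0.73 [0.7549 0.0108 0.    ]
flask top 0.71 [0.7576 0.0059 0.    ]
reagent scene 0.72 [0.6461 0.0127 0.    ]
reagent top 0.56 [0.6477 0.0262 0.    ]
```

View pics/s7.png

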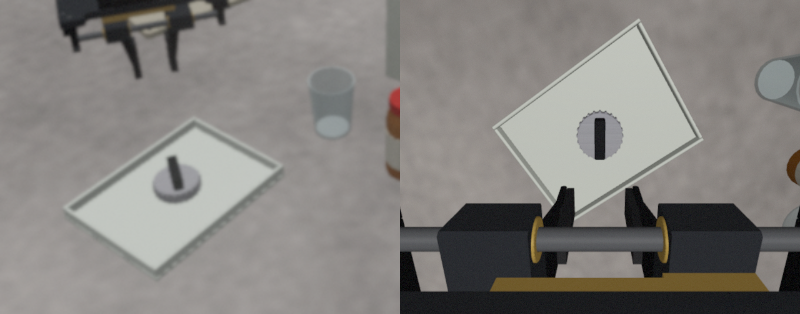

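The cap stands upright in the middle of the tray (left panel (177,180), right panel (600,135)) and the gripper is clear of it. Handing in.

```bash
python3 -c "
from h import *
print(job.close_job())"
```

```text
the job is handed in; nothing more can be done
None
```

The cap is off the chiller and standing upright in the white tray, and I handed the job in at about 26 s of the 72 s allowed. Handing in gives no verdict, so the points below are my own readings.

- **First stop:** I turned the cap anticlockwise and felt the stop about 49° short of the neck's x axis. I held it there for about 2.8 s, not pressed down. The torque stayed at 0.2–0.3 N m, under half the limit.
- **Release:** I eased off the stop and pressed the cap down about 4.5 mm, which took about 11 N. I then turned it to about 13° past x with no more than 0.13 N m, and it lifted free.
- **Placing:** The last pictures put the cap within about 5 mm of the tray's middle, upright, with the gripper well clear.
- **Glassware:** The beaker and flask read within about 8 mm of their first positions, and nothing came near them. For the jar, the top camera disagreed by about 11 mm; the scene camera read 4 mm and the scene picture showed it upright. I take that as network scatter.

Two other readings disagreed:
- **Fingertips:** They end about 30 mm short of the reported tool point. I found this in the pictures, confirmed it when the first trial close missed the bar, and allowed for it after that.
- **Last cap check:** The top camera's whole-cap label pointed at the bare neck instead of the cap, so I discounted it. The other five cap readings agreed.

I viewed 10 pictures, against the planned 8 and the limit of 12.

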